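# Seat a chisel-handle blank in the drilling V-blocks

### The job

Before the turned wooden handle blank is drilled, blow the chips out of the steel V-blocks: press the red plunger of the air valve all the way down to its stop while the V-blocks are empty, and let it spring back up. Then lay the blank in the pair of V-blocks, sticking out about equally at both ends, with its brass ferrule end towards the air valve, and press it down firmly so that it bears on both slopes of the V. Finish while still holding it pressed down there, and leave the mallet, chisel and wax tin where they are.

Things in the scene. Friction and masses are not known exactly. Their poses are not given: they have to be found in the camera images.
- fixture: Fixed plywood board, 130 mm wide, y = -95 to +225 mm, 15 mm thick, carrying two steel V-blocks in a row along y and the blue air valve (50 x 46 mm, 55 mm high, at y = +150 mm). Origin on the table under the midpoint of the V-blocks, z up. V-blocks: 74 mm wide, at |y| = 30 to 60 mm; the 60 mm gap between them is open down to the board for the fingers.
- vee_seat (a point): Where the middle of the blank's axis lies when it is seated centrally: midway between the V-blocks, 52.5 mm above the table. Axes as the fixture's.
- v_near: The fixed 45-degree steel faces at the fixture's -x side of the 90-degree V, one on each V-block. The grooves run along the fixture's y, bottom line 27 mm and top edges 57 mm above the table. Origin is the fixture's origin.
- v_far: The same faces at the fixture's +x side of the V. Origin is the fixture's origin. On this side a thin copper nozzle pipe, up to 54 mm high, runs from the valve to x = +46, y = +68 mm of the fixture.
- plunger (a joint): Travel of the air valve's plunger in m: 0 up, 0.010 fully down at its stop. A spring returns it: 2 N to start it, 6 N to bring it to the stop.
- plunger_head (a point): Centre of the top face of the plunger's red mushroom head (36 mm across, 12 mm thick), 87 mm above the table when up; it moves down with the plunger. It lies at y = +150 mm on the fixture.
- blank: Loose turned dark wood handle blank: cylinder 36 mm in diameter, 160 mm long, about 0.18 kg, with a 16 mm long brass ferrule (33 mm diameter) at one end. Origin at the middle of its axis; its y axis runs along the cylinder to the ferrule. Starts lying on the rest, its axis 32 mm above the table.
- ferrule_end (a point): Centre of the blank's brass end face, 80 mm from the blank's origin along its +y.
- rest: Fixed low wooden rest on which the blank starts, 70 x 150 mm, base 4 mm thick. Two cradles (46 x 16 mm) at y = +55 and -55 mm carry the blank 14 mm above the table between lips 22 mm high; between the cradles the blank is free to be gripped across its middle. Origin on the table under its centre, y along the blank.
- mallet: Bystander: wooden carver's mallet standing on its head, 90 mm across, 225 mm high. Origin at the centre of its underside.
- wax_tin: Bystander: tin with a yellow band, 76 mm across, 60 mm high. Origin at the centre of its underside.
- chisel: Bystander: chisel lying flat, red handle 95 x 20 x 20 mm, steel blade along its +x, 220 mm long overall. Origin on the table under the ferrule between handle and blade.
There are look-alikes about, which are no part of the job. What is meant by the blank is not blue or green, and is the smaller of those in its own colour.

How it is judged:
By the outcome, as a careful person would: the job done as asked, in the order asked, and still so for the second after the job is handed in, while the arm keeps its last pose, push and grip.
It also fails if it takes over 54 s, if anything falls off the work surface, if the arm or the gripper's body presses on something with over 40 N, if the wrist force passes 120 N, or if a joint passes its speed limit or range.

### The arm

A 6-joint arm with a two-finger parallel gripper is mounted at the origin on the work surface. World frame = base frame: x ahead of the robot, y to its left, z up, the work surface at z = 0. Lengths are in m, angles in rad, forces in N, time in s.
With the tool pointing down it reaches from about 0.3 to 0.875 m from the base axis. Payload 6.4 kg.
Tool frame: the origin (TCP) lies on the centre line of the jaws, within the pads' length; the fingertips stand 25 mm ahead of it and the grasp point (between the pads) lies 6 mm ahead of it (ctrl.tip_reach is the distance from the TCP to the fingertips, in m); z points along the fingers, y is the line along which they close (so a half turn about z gives the same grasp; the last joint's range is limited). The gripper opens to 85 mm and grips with 20 to 120 N. Pads are 22 mm wide; open, the fingers measure 114 mm over their backs; the gripper's body (76 mm by 85 mm) begins 54 mm behind the grasp point. The pads swing forward as they close: fully open they stand 13 mm farther back than shut.
Start: joints at [-1.501, 0.181, 1.607, -0, 1.354, -0.206], TCP at [0.157, -0.553, 0.218] pointing down, gripper open.
Joint ranges: [-2.99, 2.99], [-0.89, 2.07], [0.3, 2.58], [-1.14, 4.28], [0, 2.63], [-3.12, 3.12]. Speed limits (rad/s): [2.57, 2.57, 3.01, 3.14, 3.14, 3.14].

### API

Orientations are given as a unit quaternion [w, x, y, z].
In Python, from bench import ctrl gives the robot as it stands.
- The arm moves only by the tool servo_tool, never from a script. Its argument "motion" is a list that holds one entry, the list of rows, each a list of 5 numbers: the shift along the tool's x, y, z in cm, then the turn about the tool's z in degrees, then the closure, from -1 (fully open) to 1 (shut). In form: [[[dx, dy, dz, twist, claw], ...]]. A call has 1 to 5 rows; each row is the pose to reach, as a shift and turn from the pose commanded when the call began, along the tool's axes at that moment; what a row does not reach only later rows make up. A row lasts 1/10 s, in which the tool goes at most 50 mm and 8.59 degrees, less where a joint would pass 70% of its speed; a pose out of reach is approached as far as the arm can. A call with a gripper value outside its range is refused whole. The fingers move at their own pace and stop on an object; the grip force is fixed at half the most. Time passes only in rows, so rows that repeat a pose let the fingers close. It gives the time, the measured TCP pose, the force, the opening and the grip force at its end, in the units of the state.
- ctrl.get_obs(): the state, without advancing time (a new reading comes with each control period).
- ctrl.camera(name): name is "scene" or "top"; returns a dict with "pixels" (420x560x3 uint8, red, green, blue), "depth" (420x560 float32, m along the optical axis (not along the pixel's ray), 0 where there is no reading), "fx", "fy", "cx", "cy" (pixels), "k1" (the pictures are not rectified: a ray, as slopes to the right and down, at radius r is drawn at 1 + k1 r^2 times it, then the intrinsics apply), "R" (3x3) and "t" (3): a world point X has camera coordinates R X + t. Camera axes: x right, y down, z forward; pixel columns grow to the right and rows downward; lengths in m; the calibration is good to about 2 mm. A picture is of the moment at which its call begins.
- ctrl.hand_in(): hands the job in; it is judged then, once.
The state is a dict: "time_s": time; "q": joint angles; "dq": joint speeds; "joint_efforts": joint torques, N m; "eef_pos": TCP position; "eef_rot": TCP orientation; "wrist_force": force on the tool from outside, world axes, zero at the start; "torque": the same for the moment, N m; "opening": opening from 0.0 (shut) to 1.0 (fully open); "grasp_force": force on a finger pad.
Only numpy, scipy, OpenCV 4.12 (cv2) and the standard library are available. Lean on these libraries where they do the work, as an engineer would, in place of code of your own. Each camera call takes 0.05 s, during which the arm holds its last target. There are 200 camera calls.

## Working session

There is one attempt and no reset: what is moved stays moved. The work goes in short steps, Python scripts to look and compute and a tool call to move; the robot and the scene stay as the last step left them, time stands still between calls to the robot, and variables do not carry over. Pictures are saved under pics/ and viewed, at most 10 in all, crops included, and the job is handed in when it is done.

Besides the shell and the picture viewer there is one more tool, called after ">>>" by a JSON object that holds its "api" and its "payload". servo_tool: Moves the arm, as the interface text tells. Its arguments: {"type":"object","properties":{"motion":{"type":"array"}},"required":["motion"]}

```bash
mkdir -p pics; cat > h.py <<'E'
import numpy as np, cv2, pickle
from bench import ctrl
def snap(name,f):
    c=ctrl.camera(name); cv2.imwrite(f'pics/{f}.png',c['pixels'][:,:,::-1]); pickle.dump(c,open(f'pics/{f}.pkl','wb')); return c
def load(f): return pickle.load(open(f'pics/{f}.pkl','rb'))
def ray(c,u,v):
    K=np.array([[c['fx'],0,c['cx']],[0,c['fy'],c['cy']],[0,0,1]])
    return cv2.undistortPoints(np.array([[[u,v]]],float),K,np.array([c['k1'],0,0,0.]))[0,0]
def world(c,u,v,z=None):
    x,y=ray(c,u,v); R=np.array(c['R']);t=np.array(c['t'])
    d=R.T@np.array([x,y,1.]); o=-R.T@t
    s=(z-o[2])/d[2] if z is not None else float(np.median(c['depth'][int(v)-1:int(v)+2,int(u)-1:int(u)+2]))
    return o+s*d
E
python3 - <<'E'
from h import *
snap('scene','s0');snap('top','t0')
o=ctrl.get_obs();print({k:np.round(v,3) for k,v in o.items()}, ctrl.tip_reach)
E
```

```text
{'time_s': np.float64(0.1), 'q': array([-1.501,  0.181,  1.608, -0.   ,  1.354, -0.206]), 'dq': array([ 0.   , -0.003, -0.003, -0.001,  0.001,  0.001]), 'joint_efforts': array([ 0.0000e+00, -4.4587e+01, -3.5224e+01, -0.0000e+00,  4.0000e-03,
        0.0000e+00]), 'eef_pos': array([ 0.157, -0.553,  0.217]), 'eef_rot': array([-0.001,  0.991,  0.137,  0.   ]), 'wrist_force': array([ 0.396, -0.762,  0.187]), 'torque': array([ 0.026, -0.022,  0.025]), 'grasp_force': np.float64(0.0), 'opening': np.float64(0.998)} 0.025
```

View pics/s0.png

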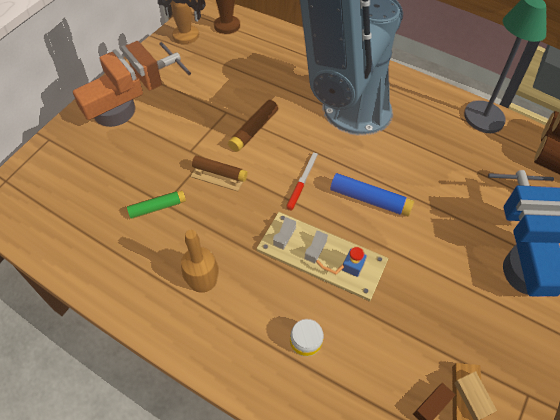

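View pics/t0.png

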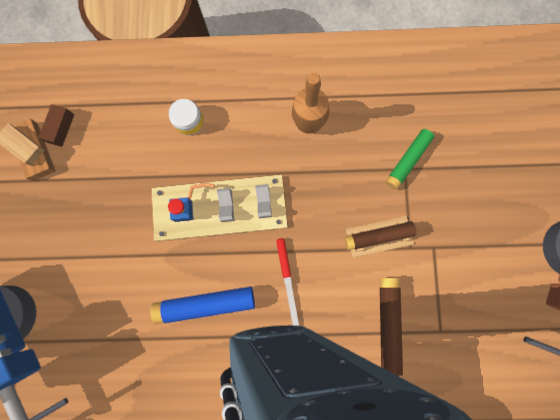

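The scene view shows the fixture at about (322,255) and the valve with its red head at (355,256). The mallet is at (199,265), the tin at (306,336) and the chisel at (300,182). In the top view the red head is at (176,206), the V-blocks at (225,205) and (264,200), the mallet at (311,110) and the tin at (185,115).

Candidates for the blank in the top view are blue (205,305), green (411,158), the large dark one (390,325) and the smaller dark one on the rest (382,236). The last one fits, since it is dark, the smaller of its colour, and lies on the rest. I'll confirm it in an enlarged crop.

```bash
python3 - <<'E'
from h import *
c=load('t0');im=c['pixels'][:,:,::-1]
a=cv2.resize(im[205:265,335:425],None,fx=8,fy=8,interpolation=cv2.INTER_CUBIC)
b=cv2.resize(im[165:245,145:295],None,fx=5,fy=5,interpolation=cv2.INTER_CUBIC)
cv2.imwrite('pics/a.png',a);cv2.imwrite('pics/b.png',b)
E
```

```text
(no output)
```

View pics/a.png

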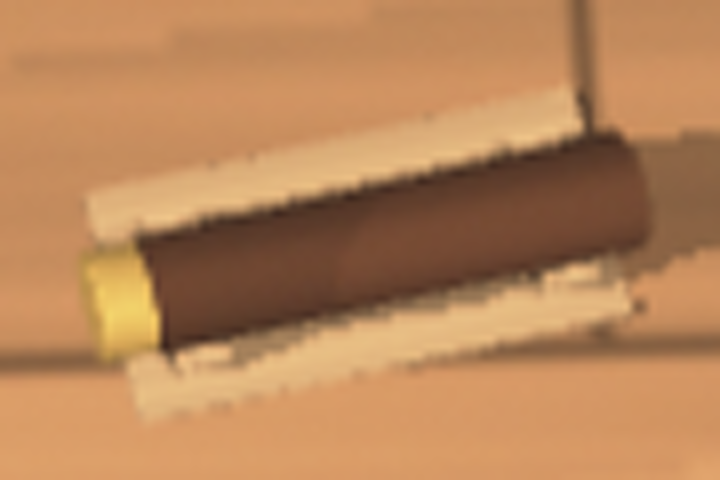

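View pics/b.png

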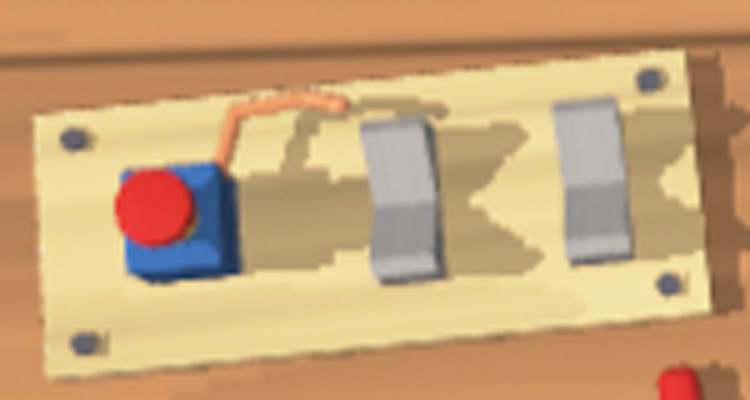

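The first crop confirms the blank: dark wood with its brass end at the left, face centre about (346.5,243.5) and plain end about (415.5,229), lying on the pale rest. In the second crop the board corners are about (151.6,188), (282,174.6), (287.4,227.4) and (154.4,241). The red head centre is about (176,206.5).

```bash
python3 - <<'E'
from h import *
c=load('t0')
B=lambda u,v:(u/5+145-.4,v/5+165-.4); A=lambda u,v:(u/8+335-.45,v/8+205-.45)
P=[world(c,*B(*p),z=.015) for p in [(33,115),(685,48),(712,312),(47,380)]]
P=np.array(P);print(P.round(4))
print('sides',[np.linalg.norm(P[i]-P[(i+1)%4]).round(4) for i in range(4)])
# fixture y axis: from right(-95) to left(+225)
y=(P[0]+P[3]-P[1]-P[2]);y/=np.linalg.norm(y);ctr=P.mean(0);org=ctr-0.065*y
x=np.array([y[1],-y[0],0])
print('y',y,'org',org,'x',x,'yaw(y axis dir)',np.degrees(np.arctan2(y[1],y[0])))
h=world(c,*B(154,208),z=.087);print('head',h,'pred',org+.15*y, 'depthpt',world(c,*B(154,208)))
pts=[(400,110),(400+22,200),(585,130),(600,200)]
for p in pts: 
    w=world(c,*B(*p));d=w-org;print('vblk',p,w.round(4),'fx',(d@x).round(4),'fy',(d@y).round(4))
f=world(c,*A(93,310),z=.032);e=world(c,*A(646,192),z=.032)
print('f',f,'e',e,'len',np.linalg.norm(f-e),'mid',(f+e)/2,'yaw',np.degrees(np.arctan2(*(f-e)[[1,0]])))
# silhouette corners
for p in [(135,240),(165,350),(620,133),(640,245)]: print(world(c,*A(*p),z=.032).round(4))
# depth top points along the body
for p in [(120,300),(250,262),(370,240),(500,215),(600,195)]: print('d',world(c,*A(*p)).round(4))
# rest corners z~.004
# segment point cloud from both cameras
for n in('s0','t0'):
  c=load(n);D=c['depth'];v,u=np.nonzero(D>0)
  K=np.array([[c['fx'],0,c['cx']],[0,c['fy'],c['cy']],[0,0,1]])
  r=cv2.undistortPoints(np.stack([u,v],1)[:,None].astype(float),K,np.array([c['k1'],0,0,0.]))[:,0]
  X=np.c_[r,np.ones(len(r))]*D[v,u][:,None];W=(X-c['t'])@c['R']
  col=c['pixels'][v,u].astype(int)
  d=W-org;fx=d@x;fy=d@y
  m=(abs(fx)<.04)&(abs(fy-.15)<.04)&(W[:,2]>.07)&(W[:,2]<.11)&(col[:,0]>2*col[:,1])
  tp=m&(W[:,2]>.083)
  print(n,'head fx,fy,z',np.median(fx[tp]),(fx[tp].min()+fx[tp].max())/2,(fy[tp].min()+fy[tp].max())/2,np.median(W[tp,2]),tp.sum())
  m2=(np.hypot(*(W[:,:2]-((f+e)/2)[:2]).T)<.1)&(W[:,2]>.034)&(W[:,2]<.06)
  q=W[m2];mu=q.mean(0);print('blank cloud',mu.round(4),q[:,2].max(),m2.sum(),'yaw',np.degrees(np.arctan2(*np.linalg.svd((q-mu)[:,:2],full_matrices=False)[2][0][::-1])))
  for nm,lo in (('mallet',.1),):pass
E
```

```text
[[ 5.930e-01  3.173e-01  1.500e-02]
 [ 6.162e-01 -3.000e-04  1.500e-02]
 [ 4.870e-01 -9.700e-03  1.500e-02]
 [ 4.638e-01  3.076e-01  1.500e-02]]
sides [np.float64(0.3185), np.float64(0.1295), np.float64(0.3182), np.float64(0.1295)]
y [-7.28801007e-02  9.97340710e-01 -1.74376776e-16] org [0.54474413 0.08891351 0.015     ] x [0.99734071 0.0728801  0.        ] yaw(y axis dir) 94.17942761028033
head [0.532767   0.23735678 0.087     ] pred [0.53381212 0.23851461 0.015     ] depthpt [0.53301327 0.23775343 0.08558922]
vblk (400, 110) [0.5899 0.1386 0.0146] fx 0.0487 fy 0.0462
vblk (422, 200) [0.543  0.1262 0.028 ] fx 0.001 fy 0.0373
vblk (585, 130) [0.5701 0.0467 0.0491] fx 0.0222 fy -0.044
vblk (600, 200) [0.5392 0.0412 0.0349] fx -0.009 fy -0.0472
f [ 0.44315433 -0.14568668  0.032     ] e [ 0.47274275 -0.30700753  0.032     ] len 0.1640118583634271 mid [ 0.45794854 -0.2263471   0.032     ] yaw 100.39330091510077
[ 0.4631 -0.1588  0.032 ]
[ 0.431  -0.1658  0.032 ]
[ 0.4902 -0.3008  0.032 ]
[ 0.4574 -0.3041  0.032 ]
d [ 0.4447 -0.1515  0.0475]
d [ 0.4544 -0.1888  0.0482]
d [ 0.4597 -0.2233  0.0478]
d [ 0.4658 -0.2606  0.0478]
d [ 0.4705 -0.289   0.0489]
s0 head fx,fy,z 0.0036999254129540817 0.0019687746824122738 0.15392418867736252 0.08687700860219222 144
blank cloud [ 0.4609 -0.2192  0.0454] 0.05697691536443112 623 yaw 101.04716965946061
t0 head fx,fy,z 0.00010500751794387004 -0.00015548396156130073 0.14946112028729713 0.0862431660066252 178
blank cloud [ 0.4571 -0.224   0.0452] 0.053048248519151 1078 yaw 101.24646220081316
```

>>> {"api": "servo_tool", "payload": {"motion": [[[3.2,-3.7,0,-8.5,1],[6.4,-7.4,0,-17,1],[9.6,-11.1,0,-25.5,1],[12.8,-14.8,0,-34,1],[16,-18.5,0,-42.5,1]]]}}

```text
time_s: 0.6
eef_pos: [0.2604, -0.3296, 0.2172]
eef_rot: [-0.0, 0.872, 0.489, 0.0]
wrist_force: [0.6, 0.2, 0.1]
opening: 0.14
grasp_force: 0.0
```

```bash
cat >> h.py <<'E'
from scipy.spatial.transform import Rotation as Ro
def go(p,yaw):
    o=ctrl.get_obs();w,x,y,z=o['eef_rot'];R=Ro.from_quat([x,y,z,w]).as_matrix()
    a=np.degrees(np.arctan2(R[1,0],R[0,0]))
    print('t',o['time_s'],'pos',np.round(o['eef_pos'],4),'yaw',round(a,2),'tilt',R[:,2].round(4),'shift cm',(R.T@(np.array(p)-o['eef_pos'])*100).round(2),'twist',round((a-yaw+180)%360-180,2),'F',np.round(o['wrist_force'],1),'open',round(float(o['opening']),3),'grip',round(float(o['grasp_force']),1))
E
python3 -c "
from h import *
go([.5345,.24,.2],100.9)"
```

```text
t 0.6 pos [ 0.2604 -0.3296  0.2172] yaw 58.61 tilt [-1.e-04  7.e-04 -1.e+00] shift cm [62.9  -6.27  1.76] twist -42.29 F [0.6 0.2 0.1] open 0.14 grip 0.0
```

>>> {"api": "servo_tool", "payload": {"motion": [[[4.8,-0.5,0,-8.5,1],[9.6,-1,0,-17,1],[14.4,-1.5,0,-25.5,1],[19.2,-2,0,-34,1],[24,-2.5,0,-42.3,1]]]}}

```text
time_s: 1.1
eef_pos: [0.3653, -0.1125, 0.2177]
eef_rot: [0.0, 0.637, 0.771, 0.0]
wrist_force: [0.4, -1.0, -0.7]
opening: 0.001
grasp_force: 0.0
```

```bash
python3 -c "
from h import *
go([.5345,.24,.15],100.9)"
```

```text
t 1.1 pos [ 0.3653 -0.1125  0.2177] yaw 100.92 tilt [ 6.e-04 -4.e-04 -1.e+00] shift cm [31.4  23.29  6.77] twist 0.02 F [ 0.4 -1.  -0.7] open 0.001 grip 0.0
```

>>> {"api": "servo_tool", "payload": {"motion": [[[3.9,2.9,0,0,1],[7.8,5.8,0,0,1],[11.7,8.7,0,0,1],[15.6,11.6,0,0,1],[19.5,14.5,0,0,1]]]}}

```text
time_s: 1.6
eef_pos: [0.4719, 0.1062, 0.2175]
eef_rot: [0.0, 0.639, 0.77, -0.0]
wrist_force: [1.1, -1.3, 0.7]
opening: 0.004
grasp_force: 0.0
```

>>> {"api": "servo_tool", "payload": {"motion": [[[4,3,0,0,1],[8,6,0,0,1],[11.9,8.8,0,0,1],[11.9,8.8,4,0,1],[11.9,8.8,6.8,0,1]]]}}

```text
time_s: 2.1
eef_pos: [0.5359, 0.2387, 0.1477]
eef_rot: [-0.0, 0.638, 0.77, -0.0]
wrist_force: [-1.6, -0.5, -1.0]
opening: 0.001
grasp_force: 0.0
```

```bash
python3 -c "
from h import *
go([.5345,.24,.112],100.9)
snap('top','t1')"
```

```text
t 2.1 pos [0.5359 0.2387 0.1477] yaw 100.76 tilt [-9.e-04 -2.e-04 -1.e+00] shift cm [ 0.15 -0.11  3.57] twist -0.14 F [-1.6 -0.5 -1. ] open 0.001 grip 0.0
```

>>> {"api": "servo_tool", "payload": {"motion": [[[0.1,-0.1,1.5,0,1],[0.1,-0.1,3,0,1],[0.1,-0.1,3.5,0,1],[0.1,-0.1,3.9,0,1],[0.1,-0.1,4.2,0,1]]]}}

```text
time_s: 2.65
eef_pos: [0.5358, 0.2379, 0.1083]
eef_rot: [0.0, 0.639, 0.769, 0.001]
wrist_force: [0.0, -0.1, 0.5]
opening: 0.002
grasp_force: 0.0
```

>>> {"api": "servo_tool", "payload": {"motion": [[[0,0,0.2,0,1],[0,0,0.3,0,1],[0,0,0.4,0,1],[0,0,0.45,0,1],[0,0,0.45,0,1]]]}}

```text
time_s: 3.15
eef_pos: [0.5351, 0.238, 0.1033]
eef_rot: [0.0, 0.639, 0.769, 0.0]
wrist_force: [0.0, -0.5, -0.3]
opening: -0.001
grasp_force: 0.0
```

```bash
python3 - <<'E'
from h import *
a=snap('top','t2');b=snap('scene','s2')
A=cv2.resize(a['pixels'][165:245,140:240,::-1],(500,400),interpolation=cv2.INTER_CUBIC)
B=cv2.resize(b['pixels'][215:295,325:385,::-1],(300,400),interpolation=cv2.INTER_CUBIC)
cv2.imwrite('pics/c.png',np.hstack([A,B]))
print(ctrl.get_obs()['wrist_force'])
E
```

```text
[1.12782826 0.22677188 0.42427199]
```

View pics/c.png

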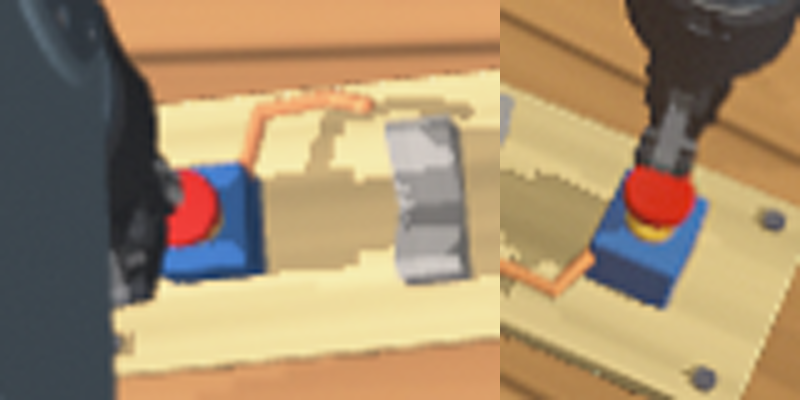

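```bash
cat >> h.py <<'E'
def proj(c,P):
    K=np.array([[c['fx'],0,c['cx']],[0,c['fy'],c['cy']],[0,0,1]])
    return cv2.projectPoints(np.array(P,float).reshape(-1,1,3),cv2.Rodrigues(np.array(c['R']))[0],np.array(c['t'],float),K,np.array([c['k1'],0,0,0.]))[0][:,0]
def cloud(c):
    D=c['depth'];v,u=np.nonzero(D>0);r=np.array([0])
    K=np.array([[c['fx'],0,c['cx']],[0,c['fy'],c['cy']],[0,0,1]])
    r=cv2.undistortPoints(np.stack([u,v],1)[:,None].astype(float),K,np.array([c['k1'],0,0,0.]))[:,0]
    return (np.c_[r,np.ones(len(r))]*D[v,u][:,None]-c['t'])@c['R'],c['pixels'][v,u].astype(int),u,v
E
python3 - <<'E'
from h import *
p=ctrl.get_obs()['eef_pos'];print(p)
for n in('t2','s2'):
    c=load(n);u0,v0=(140,165) if n=='t2' else (325,215)
    q=proj(c,[p,p-[0,0,.019],p-[0,0,.025],[p[0],p[1],.087],[.5345,.24,.087]])
    print(n,'crop px',((q-[u0,v0])*5+[0 if n=='t2' else 500,0]).round(0).tolist())
    W,col,u,v=cloud(c)
    red=(col[:,0]>150)&(col[:,1]<60)&(np.hypot(W[:,0]-.534,W[:,1]-.24)<.04)
    top=red;print('red n',red.sum(),'z pct',np.percentile(W[red,2],[50,90,98]).round(4),'xy range',W[red,:2].min(0).round(3),W[red,:2].max(0).round(3))
    grey=(~red)&(np.hypot(W[:,0]-p[0],W[:,1]-p[1])<.03)&(W[:,2]>.07)&(W[:,2]<.12)
    g=W[grey];print('grey',grey.sum(),g.min(0).round(3) if len(g) else '',g.max(0).round(3) if len(g) else '')
c0=load('s0');W,col,u,v=cloud(c0);red=(col[:,0]>150)&(col[:,1]<60)&(np.hypot(W[:,0]-.534,W[:,1]-.24)<.04);print('s0',np.percentile(W[red,2],[50,90,98]),red.sum(),W[red,:2].min(0).round(3),W[red,:2].max(0).round(3), v[red].min(),v[red].max()); c0=load('s2');W,col,u,v=cloud(c0);red=(col[:,0]>150)&(col[:,1]<60)&(np.hypot(W[:,0]-.534,W[:,1]-.24)<.04);print(v[red].min(),v[red].max())
E
```

```text
[0.53516162 0.23795907 0.10328682]
t2 crop px [[165.0, 195.0], [177.0, 202.0], [181.0, 204.0], [176.0, 201.0], [171.0, 202.0]]
red n 58 z pct [0.0856 0.088  0.0888] xy range [0.518 0.223] [0.547 0.241]
grey 59 [0.52  0.221 0.078] [0.552 0.243 0.118]
s2 crop px [[655.0, 168.0], [650.0, 187.0], [648.0, 193.0], [651.0, 184.0], [655.0, 185.0]]
red n 108 z pct [0.0871 0.0901 0.0918] xy range [0.525 0.227] [0.554 0.258]
grey 28 [0.525 0.225 0.077] [0.553 0.259 0.09 ]
s0 [0.08687792 0.08918871 0.09078684] 127 [0.521 0.225] [0.552 0.259] 248 259
249 259
```

The crop shows the head still fully up, with the visible fingertip at about (665,168) in the scene half, just above the head. So the shut fingertips end higher than assumed. I'll go down in small steps and watch the force.

>>> {"api": "servo_tool", "payload": {"motion": [[[0,0,0.2,0,1],[0,0,0.4,0,1],[0,0,0.6,0,1],[0,0,0.8,0,1],[0,0,0.8,0,1]]]}}

```text
time_s: 3.75
eef_pos: [0.5348, 0.2379, 0.0947]
eef_rot: [-0.0, 0.639, 0.769, -0.0]
wrist_force: [-0.1, -0.7, 0.5]
opening: 0.0
grasp_force: 0.0
```

>>> {"api": "servo_tool", "payload": {"motion": [[[0,0,0.2,0,1],[0,0,0.4,0,1],[0,0,0.6,0,1],[0,0,0.6,0,1],[0,0,0.6,0,1]]]}}

```text
time_s: 4.25
eef_pos: [0.535, 0.2379, 0.0891]
eef_rot: [-0.0, 0.639, 0.769, -0.0]
wrist_force: [0.1, 0.0, -0.5]
opening: 0.001
grasp_force: 0.0
```

```bash
python3 - <<'E'
from h import *
a=snap('top','t3');b=snap('scene','s3')
A=cv2.resize(a['pixels'][165:245,140:220,::-1],(400,400),interpolation=cv2.INTER_CUBIC)
B=cv2.resize(b['pixels'][205:285,315:395,::-1],(400,400),interpolation=cv2.INTER_CUBIC)
cv2.imwrite('pics/d.png',np.hstack([A,B]))
W,col,u,v=cloud(b);red=(col[:,0]>150)&(col[:,1]<60)&(np.hypot(W[:,0]-.534,W[:,1]-.24)<.04);print(red.sum(),np.percentile(W[red,2],[50,90]),v[red].min(),v[red].max())
print(ctrl.get_obs()['joint_efforts'])
E
```

```text
69 [0.08690354 0.08997725] 252 259
[ 6.01456231e-04 -4.83978832e+01 -3.07480896e+01 -1.48164750e-04
  3.24814006e-03  1.27574393e-05]
```

View pics/d.png

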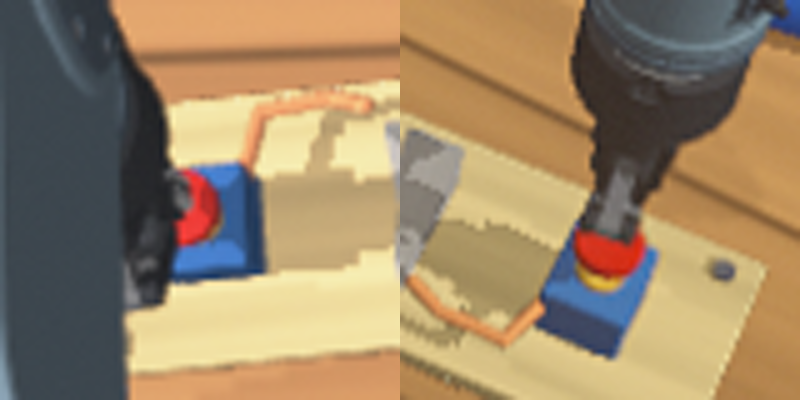

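The fingertips now show just over the head, at about (610,235) in the right half, and the head is still up. So the tips stand only about 1 mm beyond the reported TCP. I'll keep going down to contact and the stop.

>>> {"api": "servo_tool", "payload": {"motion": [[[0,0,0.2,0,1],[0,0,0.4,0,1],[0,0,0.5,0,1],[0,0,0.6,0,1],[0,0,0.6,0,1]]]}}

```text
time_s: 4.85
eef_pos: [0.5349, 0.2379, 0.083]
eef_rot: [-0.0, 0.639, 0.769, -0.0]
wrist_force: [0.5, -0.5, -0.7]
opening: 0.003
grasp_force: 0.0
```

>>> {"api": "servo_tool", "payload": {"motion": [[[0,0,0.1,0,1],[0,0,0.2,0,1],[0,0,0.3,0,1],[0,0,0.4,0,1],[0,0,0.4,0,1]]]}}

```text
time_s: 5.35
eef_pos: [0.535, 0.2379, 0.079]
eef_rot: [-0.0, 0.639, 0.769, -0.0]
wrist_force: [-0.5, 0.1, 0.0]
opening: -0.003
grasp_force: 0.0
```

```bash
python3 - <<'E'
from h import *
b=snap('scene','s4')
W,col,u,v=cloud(b);red=(col[:,0]>150)&(col[:,1]<60)&(np.hypot(W[:,0]-.534,W[:,1]-.24)<.04);print(red.sum(),np.percentile(W[red,2],[50,90]),v[red].min(),v[red].max())
for i in range(5): print(ctrl.get_obs()['wrist_force'])
m=(np.hypot(W[:,0]-.535,W[:,1]-.238)<.05)&(W[:,2]>.085)&(~red)&(W[:,2]<.2)
for a,bb,cc,uu,vv in zip(W[m],col[m],W[m],u[m],v[m]):
    if abs(uu-357)<=1: print(uu,vv,a.round(4),bb)
E
```

```text
45 [0.08670912 0.08946131] 252 259
[ 0.06020859  0.54368128 -0.32171407]
[ 0.06020859  0.54368128 -0.32171407]
[ 0.06020859  0.54368128 -0.32171407]
[ 0.06020859  0.54368128 -0.32171407]
[ 0.06020859  0.54368128 -0.32171407]
357 241 [0.572  0.2428 0.1974] [85 78 74]
358 241 [0.5724 0.2451 0.1999] [83 78 72]
357 242 [0.5748 0.2441 0.1982] [113 108 106]
358 242 [0.5728 0.2458 0.1968] [94 91 87]
356 243 [0.5474 0.2366 0.1468] [76 70 64]
357 243 [0.5774 0.2452 0.1986] [121 117 115]
358 243 [0.5756 0.247  0.1976] [103 100  97]
356 244 [0.5507 0.2379 0.1482] [95 93 88]
357 244 [0.5775 0.2459 0.195 ] [121 117 115]
356 245 [0.5803 0.2449 0.1939] [116 112 110]
357 245 [0.5801 0.2471 0.1956] [120 116 115]
358 245 [0.5789 0.249  0.1953] [120 116 115]
356 246 [0.5819 0.2459 0.1927] [122 119 116]
357 246 [0.5792 0.2475 0.1901] [118 115 113]
358 246 [0.5794 0.2497 0.1924] [119 116 115]
357 247 [0.5834 0.249  0.1934] [118 113 112]
358 247 [0.5825 0.251  0.1937] [120 115 115]
358 248 [0.5823 0.2516 0.1896] [120 117 115]
```

```bash
python3 - <<'E'
from h import *
def tri(pts):
    A=[];b=[]
    for c,u,v in pts:
        x,y=ray(c,u,v);R=np.array(c['R']);t=np.array(c['t']);o=-R.T@t;d=R.T@[x,y,1];d/=np.linalg.norm(d)
        P=np.eye(3)-np.outer(d,d);A.append(P);b.append(P@o)
    X=np.linalg.lstsq(np.vstack(A),np.hstack(b),rcond=None)
    return X[0],X[1]
t3,s3=load('t3'),load('s3')
print('tri',tri([(t3,176,203),(s3,356,251)]))
for n in('t3','s3'):
  c=load(n);print(n,'cam pos',(-np.array(c['R']).T@np.array(c['t'])).round(3))
for (u,v) in [(174,203),(175,202),(176,202),(177,202),(176,205),(172,200)]: print('t3',u,v,world(t3,u,v).round(3),t3['pixels'][v,u],t3['depth'][v,u])
for (u,v) in [(355,243),(356,247),(356,249),(357,251),(360,251),(352,256),(357,257)]: print('s3',u,v,world(s3,u,v).round(3),s3['pixels'][v,u],s3['depth'][v,u])
c=load('s4');print('proj of eef',proj(c,[ctrl.get_obs()['eef_pos']]))
print(ctrl.get_obs()['q'].round(3),ctrl.get_obs()['eef_pos'])
E
```

```text
tri (array([0.53744734, 0.23696369, 0.09383612]), array([1.81184956e-05]))
t3 cam pos [ 0.373 -0.02   1.002]
s3 cam pos [1.14  0.365 1.134]
t3 174 203 [0.529 0.223 0.15 ] [54 55 57] 0.8701596
t3 175 202 [0.534 0.226 0.13 ] [83 83 84] 0.8907418
t3 176 202 [0.536 0.227 0.12 ] [60 60 62] 0.90109277
t3 177 202 [0.537 0.226 0.114] [97 57 58] 0.90740967
t3 176 205 [0.53  0.227 0.119] [115 114 114] 0.90132934
t3 172 200 [0.529 0.218 0.18 ] [47 47 50] 0.8429072
s3 355 243 [0.554 0.236 0.156] [67 59 52] 1.1389551
s3 356 247 [0.587 0.248 0.197] [123 119 117] 1.0773886
s3 356 249 [0.591 0.25  0.197] [124 122 119] 1.0752022
s3 357 251 [0.594 0.254 0.195] [102 101  98] 1.0738502
s3 360 251 [0.591 0.259 0.196] [72 70 64] 1.074729
s3 352 256 [0.549 0.236 0.087] [199  47  24] 1.1943201
s3 357 257 [0.546 0.248 0.088] [213  47  23] 1.1851338
proj of eef [[354.67232296 253.4242133 ]]
[0.216 0.362 1.684 0.    1.095 0.031] [0.53502957 0.23792476 0.07907584]
```

```bash
python3 - <<'E'
from h import *
for n in ('s4','s3','s2'):
  c=load(n);print(n)
  for v in range(200,266,3):
    print(v,[(world(c,u,v).round(3).tolist(),c['pixels'][v,u].tolist()) for u in (356,)], c['depth'][v,350:368:2].round(3))
E
```

```text
s4
200 [([0.563, 0.216, 0.324], [67, 70, 73])] [1.39  1.02  1.007 0.993 0.985 0.977 0.97  0.965 0.962]
203 [([0.565, 0.218, 0.317], [69, 72, 74])] [1.391 1.015 1.008 1.    0.991 0.985 0.974 0.972 0.966]
206 [([0.566, 0.22, 0.309], [70, 71, 74])] [1.378 1.025 1.014 1.001 0.994 0.988 0.981 0.976 0.975]
209 [([0.569, 0.222, 0.303], [85, 92, 96])] [1.371 1.023 1.015 1.009 0.998 0.999 0.99  0.985 0.98 ]
212 [([0.571, 0.224, 0.297], [72, 73, 75])] [1.062 1.047 1.018 1.009 1.004 1.002 0.996 0.992 0.991]
215 [([0.571, 0.226, 0.287], [61, 61, 60])] [1.054 1.041 1.041 1.016 1.013 1.002 1.    0.997 0.995]
218 [([0.565, 0.226, 0.267], [68, 63, 58])] [1.059 1.045 1.038 1.037 1.014 1.011 1.009 1.008 1.   ]
221 [([0.57, 0.228, 0.264], [56, 49, 42])] [1.061 1.053 1.042 1.034 1.034 1.034 1.029 1.013 1.009]
224 [([0.571, 0.23, 0.256], [59, 47, 42])] [1.068 1.057 1.046 1.044 1.037 1.031 1.035 1.043 1.031]
227 [([0.571, 0.232, 0.246], [59, 47, 42])] [1.072 1.062 1.054 1.05  1.042 1.038 1.037 1.038 1.03 ]
230 [([0.571, 0.234, 0.235], [60, 49, 41])] [1.334 1.068 1.059 1.059 1.053 1.049 1.044 1.045 1.041]

[... 4818 characters left out ...]
[0.59, 0.247, 0.211], [127, 125, 121])] [1.283 1.065 1.066 1.065 1.061 1.06  1.074 1.301 1.31 ]
248 [([0.595, 0.25, 0.206], [96, 85, 82])] [1.281 1.07  1.065 1.067 1.062 1.058 1.062 1.287 1.298]
251 [([0.531, 0.239, 0.086], [214, 53, 34])] [1.192 1.197 1.198 1.199 1.198 1.195 1.196 1.28  1.282]
254 [([0.539, 0.242, 0.087], [211, 50, 27])] [1.192 1.196 1.191 1.192 1.192 1.194 1.194 1.199 1.233]
257 [([0.547, 0.246, 0.088], [213, 48, 28])] [1.199 1.185 1.189 1.184 1.187 1.189 1.188 1.223 1.23 ]
260 [([0.549, 0.249, 0.078], [156, 67, 36])] [1.216 1.209 1.191 1.195 1.213 1.216 1.221 1.219 1.264]
263 [([0.545, 0.25, 0.057], [143, 127, 129])] [1.216 1.213 1.215 1.213 1.213 1.214 1.213 1.256 1.26 ]
```

```bash
python3 - <<'E'
from h import *
snap('top','t4')
for n,z in(('t2',.1033),('t3',.0891),('t4',.079)):
  c=load(n);q=proj(c,[[.535,.238,z],[.535,.238,z-.025]]);print(n,'tcp,tip px',q.round(1).tolist())
  for v in range(194,214,3):
    print(v,[f"{u}:{world(c,u,v)[2]:.3f}{'R' if c['pixels'][v,u,0]>2*c['pixels'][v,u,1] else ''}" for u in range(164,184,2)])
c=load('t4')
b=cv2.resize(c['pixels'][150:250,120:220,::-1],(400,400),interpolation=cv2.INTER_CUBIC)
s=load('s4');b2=cv2.resize(s['pixels'][180:280,310:410,::-1],(400,400),interpolation=cv2.INTER_CUBIC)
cv2.imwrite('pics/e.png',np.hstack([b,b2]))
E
```

```text
t2 tcp,tip px [[173.1, 204.0], [176.2, 205.9]]
194 ['164:0.284', '166:0.277', '168:0.264', '170:0.254', '172:0.018R', '174:0.014R', '176:0.014R', '178:0.014R', '180:0.014R', '182:0.014R']
197 ['164:0.277', '166:0.270', '168:0.259', '170:0.251', '172:0.149', '174:0.018R', '176:0.016R', '178:0.015R', '180:0.018R', '182:0.051R']
200 ['164:0.270', '166:0.263', '168:0.251', '170:0.194', '172:0.157', '174:0.138', '176:0.088R', '178:0.086R', '180:0.085R', '182:0.056R']
203 ['164:0.259', '166:0.252', '168:0.198', '170:0.186', '172:0.164', '174:0.135', '176:0.125', '178:0.086R', '180:0.086R', '182:0.084R']
206 ['164:0.224', '166:0.208', '168:0.171', '170:0.163', '172:0.143', '174:0.129', '176:0.087R', '178:0.086R', '180:0.087R', '182:0.085R']
209 ['164:0.225', '166:0.174', '168:0.174', '170:0.177', '172:0.172', '174:0.085R', '176:0.085R', '178:0.087R', '180:0.086R', '182:0.084R']
212 ['164:0.225', '166:0.172', '168:0.181', '170:0.185', '172:0.173', '174:0.086R', '176:0.085R', '178:0.084R', '180:0.078R', '182:0.055']
t3 tcp,tip px [[174.9, 205.1], [177.9, 206.9]]
194 ['164:0.277', '166:0.275',
[... 1317 characters left out ...]
244', '172:0.233', '174:0.161', '176:0.120', '178:0.087R', '180:0.084', '182:0.055R']
203 ['164:0.406', '166:0.250', '168:0.242', '170:0.233', '172:0.221', '174:0.167', '176:0.137', '178:0.107', '180:0.087R', '182:0.086R']
206 ['164:0.408', '166:0.239', '168:0.232', '170:0.178', '172:0.158', '174:0.151', '176:0.123', '178:0.104', '180:0.087R', '182:0.086R']
209 ['164:0.413', '166:0.225', '168:0.197', '170:0.179', '172:0.149', '174:0.142', '176:0.115', '178:0.088R', '180:0.087R', '182:0.082R']
212 ['164:0.414', '166:0.209', '168:0.201', '170:0.150', '172:0.150', '174:0.154', '176:0.145', '178:0.085R', '180:0.080R', '182:0.056']<stdin>:6: RuntimeWarning: overflow encountered in scalar multiply
```

View pics/e.png

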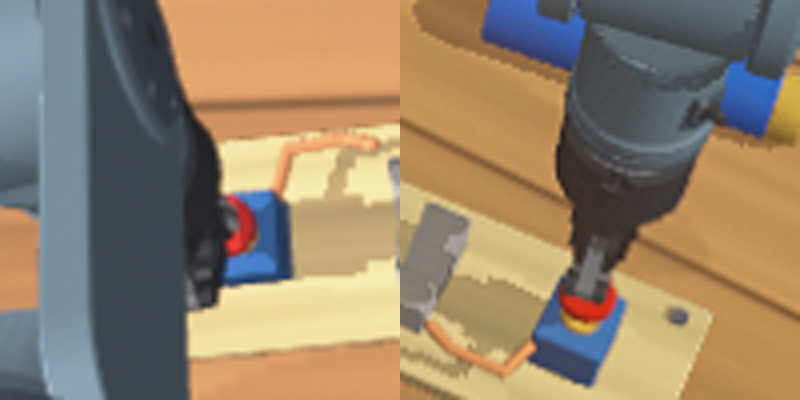

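```bash
python3 - <<'E'
from h import *
for n in('t4','s4'):
  c=load(n);W,col,u,v=cloud(c)
  m=(abs(W[:,0]-.535)<.1)&(abs(W[:,1]-.238)<.1)&(W[:,2]>.095)&(W[:,2]<.23)
  i=np.nonzero(m)[0];i=i[np.argsort(W[i,2])]
  print(n,len(i))
  for k in i[:90:2]: print(u[k],v[k],W[k].round(3),col[k])
E
```

```text
t4 284
179 203 [0.538 0.226 0.099] [135  52  52]
179 204 [0.535 0.226 0.1  ] [126  59  58]
178 206 [0.53  0.227 0.104] [113 113 113]
178 202 [0.539 0.227 0.106] [98 79 79]
178 203 [0.536 0.226 0.107] [75 57 58]
177 209 [0.523 0.228 0.108] [92 41 42]
175 198 [0.547 0.232 0.109] [133 116  92]
177 201 [0.54  0.227 0.11 ] [108  90  90]
176 209 [0.522 0.229 0.111] [39 40 43]
176 207 [0.526 0.228 0.114] [44 45 47]
176 208 [0.524 0.228 0.115] [35 35 39]
177 203 [0.534 0.226 0.117] [69 69 70]
176 199 [0.543 0.227 0.12 ] [132  76  86]
175 208 [0.523 0.229 0.121] [39 39 42]
176 201 [0.537 0.226 0.125] [78 78 78]
174 207 [0.524 0.228 0.129] [34 34 39]
175 199 [0.541 0.226 0.131] [78 76 79]
176 205 [0.527 0.223 0.132] [71 71 73]
176 203 [0.532 0.223 0.133] [69 69 70]
176 204 [0.529 0.222 0.136] [69 69 72]
175 203 [0.531 0.224 0.137] [48 49 52]
175 202 [0.533 0.224 0.139] [45 45 48]
173 208 [0.52  0.227 0.141] [36 36 40]
173 209 [0.517 0.227 0.142] [36 37 40]
176 213 [0.508 0.22  0.145] [70 41 44]
176 214 [0.506 0.219 0.146] [50 50 71]
171 214 [0.506 0.23  0.146] [59 60 64]
170 210 [0.515 0.232 0
[... 1792 characters left out ...]
.176] [78 73 65]
354 237 [0.554 0.23  0.177] [57 47 39]
353 247 [0.579 0.239 0.178] [83 76 74]
356 255 [0.594 0.254 0.179] [179  60  48]
366 241 [0.551 0.258 0.179] [54 43 38]
359 250 [0.58  0.255 0.18 ] [77 70 66]
357 255 [0.594 0.256 0.18 ] [170  59  49]
362 250 [0.577 0.26  0.181] [159 101  83]
355 237 [0.555 0.232 0.181] [59 49 38]
352 248 [0.584 0.239 0.181] [62 54 48]
360 256 [0.594 0.263 0.182] [190  49  32]
361 255 [0.59  0.264 0.182] [196  51  35]
361 250 [0.579 0.259 0.182] [99 88 85]
355 254 [0.595 0.252 0.182] [140  76  69]
351 252 [0.595 0.242 0.182] [63 59 54]
351 251 [0.593 0.241 0.182] [70 67 60]
359 249 [0.579 0.254 0.183] [107 102 100]
353 236 [0.556 0.227 0.183] [80 63 49]
```

The left half of the crop shows the dark fingers just above the red head, at about (235,210). In the right half, grey knuckles at (595,270) hide the tips. Depth puts the tips about 20 mm above the reported TCP, so I'll go on down by force.

>>> {"api": "servo_tool", "payload": {"motion": [[[0,0,0.3,0,1],[0,0,0.6,0,1],[0,0,0.8,0,1],[0,0,1.0,0,1],[0,0,1.0,0,1]]]}}

```text
time_s: 5.95
eef_pos: [0.5352, 0.238, 0.0692]
eef_rot: [0.0, 0.639, 0.769, 0.0]
wrist_force: [-0.4, -0.1, 2.8]
opening: 0.001
grasp_force: 1.7
```

>>> {"api": "servo_tool", "payload": {"motion": [[[0,0,0.1,0,1],[0,0,0.2,0,1],[0,0,0.3,0,1],[0,0,0.4,0,1],[0,0,0.4,0,1]]]}}

```text
time_s: 6.45
eef_pos: [0.5352, 0.238, 0.0653]
eef_rot: [0.0, 0.639, 0.769, 0.0]
wrist_force: [-0.6, -0.2, 4.3]
opening: 0.002
grasp_force: 2.5
```

>>> {"api": "servo_tool", "payload": {"motion": [[[0,0,0.1,0,1],[0,0,0.2,0,1],[0,0,0.3,0,1],[0,0,0.4,0,1],[0,0,0.45,0,1]]]}}

```text
time_s: 6.95
eef_pos: [0.5355, 0.238, 0.0632]
eef_rot: [0.0, 0.639, 0.77, 0.0]
wrist_force: [-9.9, -3.3, 24.9]
opening: 0.001
grasp_force: 12.6
```

>>> {"api": "servo_tool", "payload": {"motion": [[[0,0,0.05,0,1],[0,0,0.05,0,1]]]}}

```text
time_s: 7.15
eef_pos: [0.5355, 0.238, 0.0632]
eef_rot: [0.0, 0.639, 0.77, 0.0]
wrist_force: [-10.4, -3.7, 25.8]
opening: 0.004
grasp_force: 12.7
```

The force jumped to 25 N at the stop, so the plunger is fully down. The reported z there is 0.0632 with the head at 0.077, so tip z ≈ reported z + 14 mm. Now I'll release it and rise.

>>> {"api": "servo_tool", "payload": {"motion": [[[0,0,-2,0,1],[0,0,-5,0,1],[0,0,-9,0,1],[0,0,-12,0,-0.4],[0,0,-12,0,-0.4]]]}}

```text
time_s: 7.65
eef_pos: [0.5379, 0.2387, 0.185]
eef_rot: [0.003, 0.639, 0.769, 0.003]
wrist_force: [-0.1, -0.3, 0.8]
opening: 0.336
grasp_force: 0.0
```

```bash
python3 - <<'E'
from h import *
b=snap('scene','s5');W,col,u,v=cloud(b);red=(col[:,0]>150)&(col[:,1]<60)&(np.hypot(W[:,0]-.534,W[:,1]-.24)<.04);print(red.sum(),np.percentile(W[red,2],[50,90]),v[red].min(),v[red].max())
go([.458,-.2245,.18],101)
E
```

```text
126 [0.08687495 0.08980962] 248 259
t 7.7 pos [0.5365 0.2383 0.1823] yaw 100.6 tilt [ 0.0043  0.001  -1.    ] shift cm [-44.04 -16.23   0.15] twist -0.4 F [-0.6  0.4 -0.2] open 0.42 grip 0.0
```

The head is back up at 0.087. Moving over the blank.

>>> {"api": "servo_tool", "payload": {"motion": [[[-4.4,-1.6,0,0,-0.4],[-8.8,-3.2,0,0,-0.4],[-13.2,-4.8,0,0,-0.4],[-17.6,-6.4,0,0,-0.4],[-22,-8,0,0,-0.4]]]}}

```text
time_s: 8.2
eef_pos: [0.495, 0.0057, 0.178]
eef_rot: [-0.002, 0.639, 0.77, -0.001]
wrist_force: [0.9, -1.2, -0.4]
opening: 0.7
grasp_force: 0.0
```

>>> {"api": "servo_tool", "payload": {"motion": [[[-4.4,-1.6,0,0,-0.4],[-8.8,-3.2,0,0,-0.4],[-13.2,-4.8,0,0,-0.4],[-17.6,-6.5,0,0,-0.4],[-22,-8.2,0,0,-0.4]]]}}

```text
time_s: 8.7
eef_pos: [0.4551, -0.2253, 0.1781]
eef_rot: [-0.002, 0.639, 0.769, 0.0]
wrist_force: [1.2, -0.2, 0.4]
opening: 0.7
grasp_force: 0.0
```

>>> {"api": "servo_tool", "payload": {"motion": [[[0,0,3,0,-0.4],[0,0,6,0,-0.4],[0,0,9,0,-0.4],[0,0,9,0,-0.4]]]}}

```text
time_s: 9.1
eef_pos: [0.4526, -0.2213, 0.0844]
eef_rot: [-0.006, 0.639, 0.769, -0.0]
wrist_force: [-0.8, 0.2, 0.1]
opening: 0.7
grasp_force: 0.0
```

```bash
python3 - <<'E'
from h import *
go([.458,-.2245,-.001],101)
a=snap('top','t6');b=snap('scene','s6')
A=cv2.resize(a['pixels'][185:285,325:425,::-1],(400,400),interpolation=cv2.INTER_CUBIC)
B=cv2.resize(b['pixels'][110:210,165:265,::-1],(400,400),interpolation=cv2.INTER_CUBIC)
cv2.imwrite('pics/f.png',np.hstack([A,B]))
p=ctrl.get_obs()['eef_pos'];print(proj(a,[p+[0,0,.014],[.458,-.2245,.05]]),proj(b,[p+[0,0,.014],[.458,-.2245,.05]]))
E
```

```text
t 9.1 pos [ 0.4526 -0.2213  0.0844] yaw 100.56 tilt [-0.0091  0.0075 -0.9999] shift cm [-0.49  0.53  8.53] twist -0.44 F [-0.8  0.2  0.1] open 0.7 grip 0.0
[[386.39479021 233.85857989]
 [381.59455481 235.17921656]] [[217.01510382 151.06135566]
 [217.91130387 163.69284541]]
```

View pics/f.png

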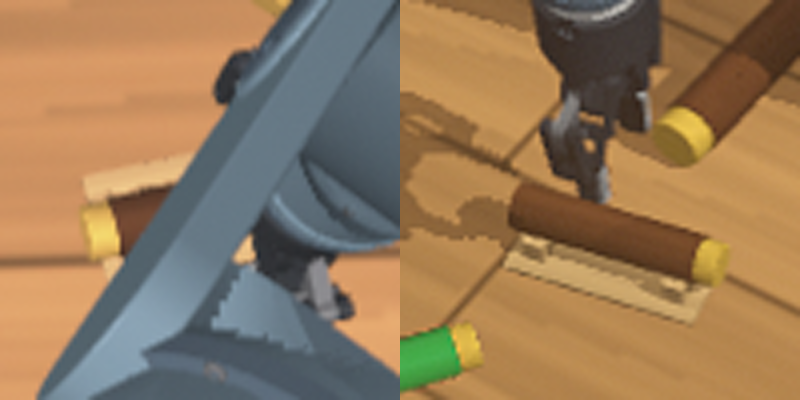

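The scene half shows the open jaws above the blank, with the near fingertip at about (597,190) and the far one at about (640,115). The blank runs from (515,205) to (715,265), unmoved. The arm is still settling, so I'll hold and read again.

>>> {"api": "servo_tool", "payload": {"motion": [[[0,0,0,-0.4,-0.4],[0,0,0,-0.4,-0.4],[0,0,0,-0.4,-0.4]]]}}

```text
time_s: 9.5
eef_pos: [0.4576, -0.2248, 0.0915]
eef_rot: [0.001, 0.636, 0.772, -0.0]
wrist_force: [-0.2, -0.0, -0.2]
opening: 0.7
grasp_force: 0.0
```

```bash
python3 - <<'E'
from h import *
go([.458,-.2245,-.001],101)
b=snap('scene','s7');W,col,u,v=cloud(b)
m=(np.hypot(W[:,0]-.458,W[:,1]+.2245)<.07)&(W[:,2]>.06)&(W[:,2]<.135)
i=np.nonzero(m)[0];i=i[np.argsort(W[i,2])]
for k in i[::max(1,len(i)//25)]: print(u[k],v[k],W[k].round(3),col[k])
E
```

```text
t 9.5 pos [ 0.4576 -0.2248  0.0915] yaw 101.02 tilt [ 0.0019 -0.0016 -1.    ] shift cm [0.04 0.03 9.25] twist 0.02 F [-0.2 -0.  -0.2] open 0.7 grip 0.0
223 142 [ 0.424 -0.225  0.109] [62 47 36]
222 141 [ 0.425 -0.228  0.112] [61 46 34]
225 141 [ 0.421 -0.22   0.114] [107  81  61]
214 158 [ 0.488 -0.21   0.115] [123 121 116]
216 158 [ 0.486 -0.205  0.116] [171 135 104]
215 159 [ 0.491 -0.204  0.118] [173 148 128]
226 139 [ 0.417 -0.218  0.119] [158 127 100]
219 139 [ 0.428 -0.235  0.119] [63 48 37]
224 140 [ 0.424 -0.22   0.12 ] [70 59 51]
218 138 [ 0.427 -0.239  0.12 ] [64 52 42]
223 140 [ 0.426 -0.222  0.121] [62 47 37]
219 138 [ 0.427 -0.235  0.122] [60 44 32]
208 157 [ 0.499 -0.221  0.123] [79 61 47]
216 156 [ 0.486 -0.204  0.124] [184 147 106]
214 157 [ 0.492 -0.206  0.125] [122 118 112]
214 156 [ 0.49  -0.207  0.127] [130 128 123]
219 137 [ 0.428 -0.234  0.128] [64 48 35]
224 138 [ 0.424 -0.22   0.128] [83 76 70]
212 158 [ 0.5   -0.206  0.129] [66 52 42]
223 139 [ 0.429 -0.219  0.129] [62 45 33]
214 155 [ 0.49  -0.207  0.131] [132 130 125]
225 137 [ 0.422 -0.218  0.131] [134 114  98]
209 156 [ 0.5   -0.216  0.131] [64 48 40]
222 138 [ 0.429 -0.222  0.132] [64 48 38]
211 157 [ 0.5   -0.209  0.132] [66 50 39]
211 156 [ 0.498 -0.21   0.133] [68 54 45]
220 136 [ 0.428 -0.23   0.135] [62 46 36]
```

The jaws straddle the blank: the fingers' inner faces are at x≈0.428 and 0.489, and the tips are at 0.11. Descending.

>>> {"api": "servo_tool", "payload": {"motion": [[[0,0,2.5,0,-0.4],[0,0,5,0,-0.4],[0,0,7,0,-0.4],[0,0,8.3,0,-0.4],[0,0,9.1,0,-0.4]]]}}

```text
time_s: 10.05
eef_pos: [0.4566, -0.2242, -0.0015]
eef_rot: [-0.0, 0.636, 0.772, 0.0]
wrist_force: [-0.8, -0.5, 0.9]
opening: 0.698
grasp_force: 0.0
```

>>> {"api": "servo_tool", "payload": {"motion": [[[0,0,0,0,-0.4],[0,0,0,0,-0.4],[0,0,0,0,0.2],[0,0,0,0,0.4],[0,0,0,0,0.6]]]}}

```text
time_s: 10.55
eef_pos: [0.4594, -0.2252, 0.001]
eef_rot: [0.003, 0.636, 0.772, 0.001]
wrist_force: [6.8, 2.8, 3.4]
opening: 0.4
grasp_force: 59.5
```

>>> {"api": "servo_tool", "payload": {"motion": [[[0,0,0,0,1],[0,0,0,0,1],[0,0,0,0,1],[0,0,0,0,1]]]}}

```text
time_s: 10.95
eef_pos: [0.4595, -0.2252, 0.001]
eef_rot: [0.003, 0.636, 0.772, 0.001]
wrist_force: [5.9, 2.6, 2.1]
opening: 0.403
grasp_force: 59.5
```

Gripped at 34 mm opening. Lifting, then moving over the V-blocks.

>>> {"api": "servo_tool", "payload": {"motion": [[[0,0,-1,0,1],[0,0,-3.5,0,1],[0,0,-7,0,1],[0,0,-11,0,1],[0,0,-14,0,1]]]}}

```text
time_s: 11.45
eef_pos: [0.4571, -0.2247, 0.1422]
eef_rot: [0.001, 0.636, 0.772, -0.0]
wrist_force: [0.8, 0.3, -0.3]
opening: 0.399
grasp_force: 59.9
```

>>> {"api": "servo_tool", "payload": {"motion": [[[0,0,0,2,1],[0,0,0,4,1],[0,0,0,6,1],[0,0,0,6.8,1],[0,0,0,6.8,1]]]}}

```text
time_s: 11.95
eef_pos: [0.4567, -0.2243, 0.1395]
eef_rot: [0.0, 0.681, 0.733, -0.0]
wrist_force: [-0.4, -0.6, -0.7]
opening: 0.4
grasp_force: 59.9
```

```bash
python3 - <<'E'
from h import *
go([.546,.091,.11],94.2)
E
```

```text
t 11.95 pos [ 0.4567 -0.2243  0.1395] yaw 94.21 tilt [ 0.e+00 -2.e-04 -1.e+00] shift cm [30.79 11.23  2.95] twist 0.01 F [-0.4 -0.6 -0.7] open 0.4 grip 59.9
```

>>> {"api": "servo_tool", "payload": {"motion": [[[4.2,1.5,0,0,1],[8.4,3,0,0,1],[12.6,4.6,0,0,1],[16.8,6.1,0,0,1],[21,7.7,0,0,1]]]}}

```text
time_s: 12.45
eef_pos: [0.5183, -0.0076, 0.1394]
eef_rot: [0.0, 0.681, 0.733, -0.0]
wrist_force: [1.0, -0.5, -2.2]
opening: 0.402
grasp_force: 60.0
```

>>> {"api": "servo_tool", "payload": {"motion": [[[4,1.4,0,0,1],[7.5,2.7,0,0,1],[9.8,3.5,1.5,0,1],[9.8,3.5,3,0,1],[9.8,3.5,3,0,1]]]}}

```text
time_s: 12.95
eef_pos: [0.5437, 0.0913, 0.1066]
eef_rot: [-0.002, 0.68, 0.733, -0.002]
wrist_force: [-0.4, -0.4, -1.9]
opening: 0.403
grasp_force: 60.0
```

>>> {"api": "servo_tool", "payload": {"motion": [[[0,0,0,0,1],[0,0,0,0,1],[0,0,0,0,1]]]}}

```text
time_s: 13.25
eef_pos: [0.5465, 0.09, 0.11]
eef_rot: [0.001, 0.681, 0.732, 0.0]
wrist_force: [0.7, 0.4, -0.7]
opening: 0.399
grasp_force: 60.0
```

```bash
python3 - <<'E'
from h import *
go([.546,.091,.02],94.2)
b=snap('scene','s8');a=snap('top','t8')
cv2.imwrite('pics/g.png',cv2.resize(b['pixels'][180:300,240:400,::-1],(800,600),interpolation=cv2.INTER_CUBIC))
E
```

```text
t 13.25 pos [0.5465 0.09   0.11  ] yaw 94.12 tilt [ 1.3e-03 -1.0e-04 -1.0e+00] shift cm [ 0.1  -0.05  9.  ] twist -0.08 F [ 0.7  0.4 -0.7] open 0.399 grip 60.0
```

View pics/g.png

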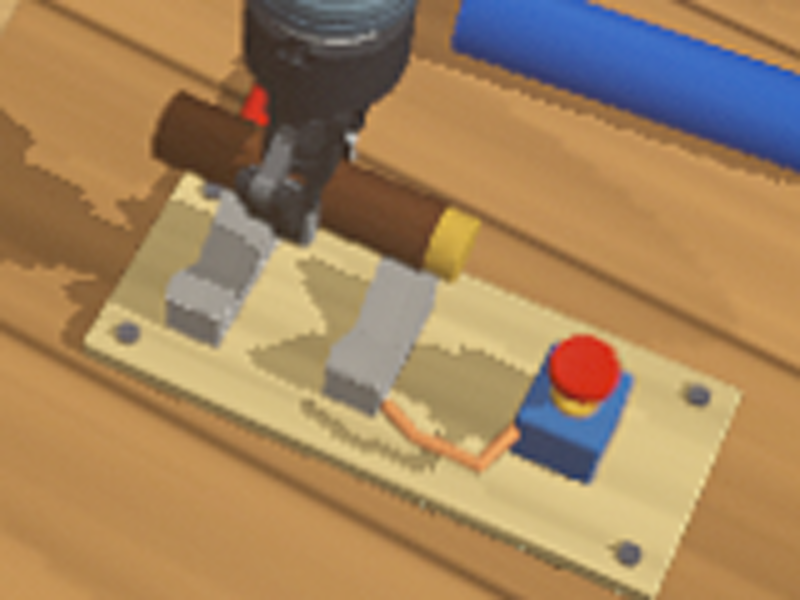

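The scene crop shows the blank held above the V-blocks, with its brass end at (455,243) towards the red-headed valve at (585,368) and its plain end at (180,130). Next I'll compare the blank's extent with the fixture in this same camera.

```bash
python3 - <<'E'
from h import *
c=load('s8');B=lambda u,v:(u/5+240-.4,v/5+180-.4)
P=np.array([world(c,*B(*p),z=.015) for p in [(655,598),(85,347),(742,393)]])
print('len',np.linalg.norm(P[0]-P[1]),'wid',np.linalg.norm(P[0]-P[2]))
y=P[0]-P[1];y/=np.linalg.norm(y);x=np.array([y[1],-y[0],0])
org=(P[1]+P[2])/2-.065*y   # centre of diagonal is at fy=+65
print('org',org,'yaw',np.degrees(np.arctan2(y[1],y[0])))
W,col,u,v=cloud(c);d=W-org;fx=d@x;fy=d@y
m=(abs(fx)<.05)&(abs(fy)<.11)&(W[:,2]>.125)&(W[:,2]<.175)&(col[:,0]>1.5*col[:,2])&((abs(fy)>.03))
q=W[m];f=fy[m];print(m.sum(),'fy',np.percentile(f,[0,1,2,50,98,99,100]).round(4),'zmax',np.percentile(q[:,2],98))
for s in (-1,1):
    k=m&(fy*s>.04)&(abs(fy)<.075); zz=W[k,2]; top=zz>np.percentile(zz,80)
    print(s,'ridge z',np.percentile(zz,95).round(4),'fx at ridge',np.median(fx[k][top]).round(4),'n',k.sum())
    # circle fit in (fx,z) r=.018
    from scipy.optimize import least_squares
    r=least_squares(lambda p:np.hypot(fx[k]-p[0],W[k,2]-p[1])-.018,[0,.142],loss='soft_l1',f_scale=.002);print('axis fx,z',r.x.round(4))
# Vblock cloud: fit gray faces groove centre
k=(abs(abs(fy)-.045)<.012)&(abs(fx)<.035)&(W[:,2]>.022)&(W[:,2]<.062)
r=least_squares(lambda p:W[k,2]-(p[1]+abs(fx[k]-p[0])),[0,.027],loss='soft_l1',f_scale=.003);print('groove fx,z',r.x.round(4),k.sum())
go(org+[0,0,.1],np.degrees(np.arctan2(y[1],y[0])))
E
```

```text
len 0.3171683223313427 wid 0.1284457345407493
org [0.54735828 0.09374776 0.015     ] yaw 94.4108414451469
599 fy [-0.0811 -0.0796 -0.079   0.0325  0.0795  0.0796  0.0802] zmax 0.161683559832495
-1 ridge z 0.1609 fx at ridge 0.0013 n 205
axis fx,z [-0.0016  0.1412]
1 ridge z 0.1612 fx at ridge 0.0019 n 209
axis fx,z [-0.0006  0.1415]
groove fx,z [0.0002 0.0259] 430
t 13.35 pos [0.5464 0.0903 0.1099] yaw 94.14 tilt [ 1.1e-03 -1.0e-04 -1.0e+00] shift cm [ 0.33  0.12 -0.51] twist -0.27 F [ 0.3  0.4 -0.6] open 0.4 grip 60.0
```

The blank is centred in y (−80 to +80 mm), about 1 mm low in x, and its axis is at z 0.141. It should seat after about 8.9 cm of descent.

>>> {"api": "servo_tool", "payload": {"motion": [[[0,0.1,2.5,-0.1,1],[0,0.1,5,-0.1,1],[0,0.1,7,-0.1,1],[0,0.1,8,-0.1,1],[0,0.1,8.2,-0.1,1]]]}}

```text
time_s: 13.85
eef_pos: [0.5461, 0.0909, 0.0262]
eef_rot: [-0.001, 0.68, 0.733, -0.001]
wrist_force: [0.0, 0.3, -0.5]
opening: 0.4
grasp_force: 60.0
```

>>> {"api": "servo_tool", "payload": {"motion": [[[0,0,0,0,1],[0,0,0.2,0,1],[0,0,0.4,0,1],[0,0,0.6,0,1],[0,0,0.6,0,1]]]}}

```text
time_s: 14.35
eef_pos: [0.5476, 0.0911, 0.0227]
eef_rot: [0.0, 0.68, 0.733, 0.0]
wrist_force: [-3.7, -0.7, 9.1]
opening: 0.403
grasp_force: 61.0
```

>>> {"api": "servo_tool", "payload": {"motion": [[[0,-0.1,0.05,0,1],[0,-0.1,0.1,0,1],[0,-0.1,0.2,0,1],[0,-0.1,0.3,0,1],[0,-0.1,0.3,0,1]]]}}

```text
time_s: 14.85
eef_pos: [0.5469, 0.091, 0.0219]
eef_rot: [0.001, 0.68, 0.733, 0.0]
wrist_force: [-13.1, -0.5, 26.9]
opening: 0.399
grasp_force: 63.1
```

Both slopes are loaded, but unevenly. I'll shift slightly towards −x to balance them.

>>> {"api": "servo_tool", "payload": {"motion": [[[0,-0.1,0,0,1],[0,-0.2,0,0,1],[0,-0.3,0,0,1],[0,-0.3,0,0,1]]]}}

```text
time_s: 15.25
eef_pos: [0.5463, 0.091, 0.0213]
eef_rot: [0.003, 0.68, 0.733, 0.002]
wrist_force: [0.0, 1.8, 11.6]
opening: 0.399
grasp_force: 61.2
```

The blank slid 0.6 mm down the far slope, so it is still settling into the V. Pressing further.

>>> {"api": "servo_tool", "payload": {"motion": [[[0,-0.05,0.1,0,1],[0,-0.1,0.2,0,1],[0,-0.1,0.3,0,1],[0,-0.1,0.3,0,1]]]}}

```text
time_s: 15.65
eef_pos: [0.5464, 0.0909, 0.0212]
eef_rot: [0.003, 0.68, 0.733, 0.003]
wrist_force: [-8.4, 1.3, 36.1]
opening: 0.399
grasp_force: 63.9
```

>>> {"api": "servo_tool", "payload": {"motion": [[[0,-0.1,0,0,1],[0,-0.15,0,0,1],[0,-0.15,0,0,1],[0,-0.15,0,0,1]]]}}

```text
time_s: 16.05
eef_pos: [0.5465, 0.0909, 0.0212]
eef_rot: [0.004, 0.68, 0.733, 0.004]
wrist_force: [-2.1, 1.9, 29.6]
opening: 0.401
grasp_force: 62.9
```

```bash
python3 - <<'E'
from h import *
from scipy.optimize import least_squares
c=snap('scene','s9');go([.546,.091,.021],94.2)
y=np.array([-np.sin(np.radians(4.41)),np.cos(np.radians(4.41)),0]);x=np.array([y[1],-y[0],0]);org=np.array([.5474,.0937,0])
W,col,u,v=cloud(c);d=W-org;fx=d@x;fy=d@y
m=(abs(fx)<.03)&(abs(fy)<.11)&(W[:,2]>.045)&(W[:,2]<.085)&(col[:,0]>1.5*col[:,2])
print('fy ends',np.percentile(fy[m],[0,1,99,100]).round(4))
for s in(-1,1):
    k=m&(fy*s>.04)&(abs(fy)<.077)
    print(least_squares(lambda p:np.hypot(fx[k]-p[0],W[k,2]-p[1])-.018,[0,.05],loss='soft_l1',f_scale=.002).x.round(4),k.sum())
cv2.imwrite('pics/h.png',cv2.resize(c['pixels'][180:300,240:400,::-1],(800,600),interpolation=cv2.INTER_CUBIC))
E
```

```text
t 16.1 pos [0.5465 0.0909 0.0212] yaw 94.33 tilt [ 1.190e-02  1.000e-04 -9.999e-01] shift cm [ 0.01 -0.05  0.02] twist 0.13 F [-2.1  3.1 28.7] open 0.4 grip 62.9
fy ends [-0.0803 -0.078   0.0807  0.0811]
[-0.0016  0.0521] 192
[-0.0016  0.0524] 197
```

View pics/h.png

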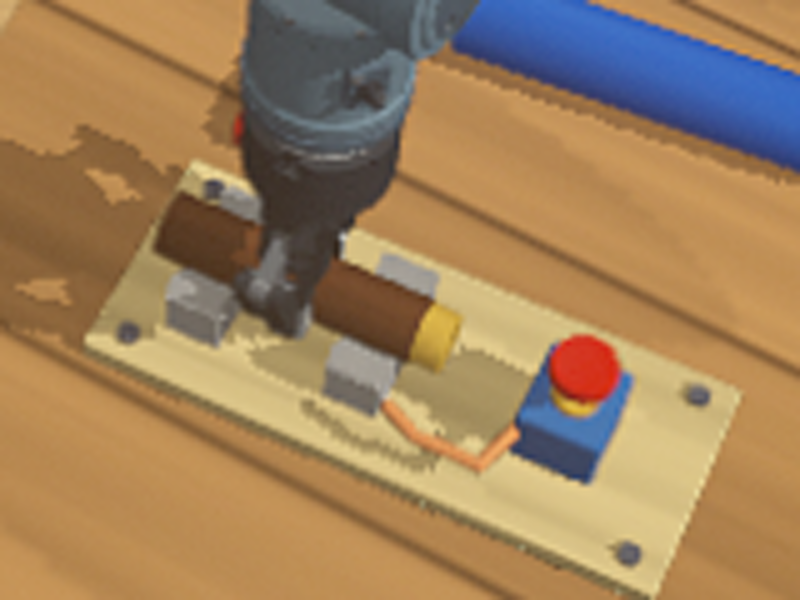

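The crop shows the blank seated in both V-blocks, with the brass end at (435,338) towards the valve and the plunger up at (585,368). The measured axis height is 0.052, its ends are at ±80 mm, and the press is about 29 N with almost no side force. Handing in.

```bash
python3 -c "
from bench import ctrl
print(ctrl.hand_in())"
```

```text
the job is handed in; nothing more can be done
None
```

I pressed the plunger to its stop with the V-blocks empty and let it spring back, then seated the blank centred in the V-blocks, ferrule towards the valve; I handed in at about 16 s while pressing it down with about 29 N, but no verdict came back.

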